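# Vent the vacuum drying jar and lay out the dried ankle hinge

## Robot

A 7-joint arm with a two-finger parallel gripper is mounted at the origin on the work surface. World frame = base frame: x ahead of the robot, y to its left, z up, the work surface at z = 0. Lengths are in m, angles in rad, forces in N, time in s.
With the tool pointing down it reaches from about 0.425 to 0.875 m from the base axis. Payload 8.4 kg.
Tool frame: the origin (TCP) lies at the centre of the arm's flange, where the gripper is bolted on; the fingertips stand 173 mm ahead of it and the grasp point (between the pads) lies 155 mm ahead of it (env.tip_reach is the distance from the TCP to the fingertips, in m); z points along the fingers, y is the line along which they close (so a half turn about z gives the same grasp; the last joint's range is limited). The gripper opens to 85 mm and grips with 20 to 120 N. Pads are 22 mm wide; open, the fingers measure 114 mm over their backs; the gripper's body (76 mm by 85 mm) begins 54 mm behind the grasp point. The pads swing forward as they close: fully open they stand 13 mm farther back than shut.
Start: joints at [1.083, 0.333, 0.04, 1.465, -0.013, 1.343, -0.059], TCP at [0.246, -0.601, 0.405] pointing down, gripper open.
Joint ranges: [-2.58, 2.58], [-0.38, 2.09], [-1.3, 1.39], [0.25, 2.4], [-1.5, 4.64], [0.08, 2.09], [-2.65, 2.65]. Speed limits (rad/s): [2.22, 2.22, 2.79, 2.79, 3.14, 3.14, 3.14].

## Interface

Orientations are given as a unit quaternion [x, y, z, w].
In Python, from bench import env gives the robot as it stands. The module is installed in compiled form; this text tells all that it offers.
- The arm moves only by the tool play_rows, never from a script. Its argument "series" is a list of rows, each a list of 2 entries, a list of its own where there are three numbers: the shift along the tool's x, y, z in cm, then the turn, a rotation vector about the tool's x, y, z in rad. A call has 1 to 12 rows; each row is the pose to reach, as a shift and turn from the pose commanded when the call began, along the tool's axes at that moment; what a row does not reach only later rows make up. A row lasts 1/8 s, in which the tool goes at most 62.5 mm and 10.7 degrees, less where a joint would pass 70% of its speed; a pose out of reach is approached as far as the arm can. A call with a gripper value outside its range is refused whole. "fingers" is the opening, from 0 (shut) to 1 (fully open), set as the call begins (left out, the last holds). The fingers move at their own pace and stop on an object; the grip force is fixed at half the most. Time passes only in rows, so rows that repeat a pose let the fingers close. It gives the time, the measured TCP pose, the force, the opening and the grip force at its end, in the units of the state.
- env.read_state(): the state, without advancing time (a new reading comes with each control period).
- env.get_image(name): name is "scene" or "top" or "wrist"; returns (picture, depth): 400x640x3 uint8, red, green, blue; 400x640 float32, m along the optical axis (not along the pixel's ray), 0 where there is no reading.
- env.camera_params(name): a dict with "K" (3x3 intrinsics, pixels), "R" (3x3) and "t" (3): a world point X has camera coordinates R X + t. Camera axes: x right, y down, z forward; pixel columns grow to the right and rows downward; lengths in m; the calibration is good to about 2 mm. A picture is of the moment at which its call begins: read the wrist's pose just before it. camera_params takes no time and is no camera call; for the wrist camera it gives the pose at the moment of the call.
- env.finish_job(): hands the job in; it is judged then, once.
The state is a dict: "time": time; "qpos": joint angles; "dq": joint speeds; "effort": joint torques, N m; "position": TCP position; "eef_rot": TCP orientation; "force": force on the tool from outside, world axes, zero at the start; "moment": the same for the moment, N m; "opening": opening from 0.0 (shut) to 1.0 (fully open); "grip_force": force on a finger pad.
Only numpy, scipy, OpenCV 4.12 (cv2) and the standard library are available. Lean on these libraries where they do the work, as an engineer would, in place of code of your own. Each camera call takes 0.05 s, during which the arm holds its last target. There are 200 camera calls.

## Task

The square metal drying jar is under vacuum: turn the vent tap on its lid all the way open (anticlockwise) first, and only then lift the lid off and set it down gently, right way up, in the middle of the cork pad. Then take the white nylon hinge joint out of the jar and lay it gently, flat, in the empty half of the steel tray, alongside and parallel to its partner; drop neither. Leave the partner hinge and everything else on the counter where it is.

Things in the scene. Friction and masses are not known exactly. Their poses are not given: they have to be found in the camera images.
- jar: Fixed open-topped square aluminium jar, 160 (x) x 170 (y) x 100 mm high, walls 6 mm. Origin: centre of its underside, on the counter. Inside, a grey shelf has its top 50 mm above the counter, so the jar is 50 mm deep above it (148 x 158 mm inside). Its -x side, where the tap is, looks sideways, to the robot's right, turned by up to 30 degrees away from the robot.
- lid: Loose lid, 0.35 to 0.7 kg; origin: centre of its underside, at the start 90 mm above the counter; axes as the jar's. A black plug 143 x 153 x 10 mm hangs in the jar with 2.5 mm play; above it a white flange 166 x 176 mm (10 to 22 mm up) rests on the rim. Gauge at x = +62, 44 mm up. Tap top 90 mm up. Mass centre within 10 mm of the handle. No latch: do not shift it before venting.
- lid_handle (a point): Middle of the lid's bridge handle: a dark bar 64 mm long along the lid's x, 16 mm thick (y), 24 mm high, on two posts, with 25 mm free under the bar. At x = 10, z = 59 mm in the lid's frame. Axes as the lid's.
- tap_grip (a point): Grip point on the vent tap's axis, in its handle: steel bar 64 mm long (y), 14 mm thick (x), 24 mm high, outer face 10 mm above the point. Axes turn with the tap: z = tap axis pointing outwards, tilted 30 degrees from vertical to the lid's -x side. Closed, the bar lies along the lid's y; open, up and down the slope. At x = -64, z = 60 mm in the lid's frame. Bar underside 14 mm, 28 mm wide boss 32 mm below the point; a 12 mm stem between.
- tap (a joint): Angle of the vent tap, rad: 0 fully closed, 1.57 fully open at its stop; starts at 0 to 0.3. It grows anticlockwise as seen from outside, looking at the tap (positive about z of tap_grip). Light friction (0.04 N m); stays where it is left.
- hinge_center (a point): Centre of the white nylon hinge joint lying flat on the jar's shelf under the lid, 17 mm above its underside; z up, y along its length. A strap 112 (y) x 34 (x) x 10 mm thick, with a knuckle block in the middle, 24 (x) x 36 mm (y), flat sides to +-x, whose top is 34 mm above the underside. About 90 g.
- hinge: The same hinge joint; origin: centre of its underside, axes as hinge_center.
- partner: An identical hinge joint, loose, lying in the other half of the tray (at about +45 mm along the tray's x, lying along the tray's y). Origin: centre of its underside. Leave it where it is.
- pad: Fixed square cork pad 170 x 170 x 6 mm high. Origin: centre of its underside.
- tray: Fixed shallow steel tray 190 mm (x) x 160 mm (y), 12 mm high, walls 4 mm, inner floor 4 mm above the counter. Origin: centre of its underside. Pad and tray may change sides.
- tray_free (a point): Centre of the floor of the tray's empty half (x = -45 mm in the tray's frame, on the floor, 4 mm above the counter). Axes as the tray's; the hinge is to lie along its y.
- caliper: Bystander: steel vernier caliper 210 mm long lying along y beyond the jar. Origin: centre of its underside.
- bottle: Bystander: white bottle 60 mm across, 170 mm high. Origin: centre of its underside.
- mug: Bystander: white mug 80 mm across, 95 mm high. Origin: centre of its underside.
- roll: Bystander: flat ring-shaped spool 90 mm across, 40 mm high, between robot and jar. Origin: centre of its underside.
- driver: Bystander: screwdriver lying between robot and jar. Origin: its underside.
Things that resemble listed ones, but are neither listed nor needed, are in the scene too. Leave any blue look-alike of the lid alone.

How it is judged:
By the outcome, as a careful person would: the job done as asked, in the order asked, and still so for the second after the job is handed in, with the robot touching nothing.
It also fails if it takes over 69 s, if anything falls off the work surface, if the arm or the gripper's body presses on something with over 40 N, if the wrist force passes 120 N, or if a joint passes its speed limit or range.

## Working session

There is one attempt and no reset: what is moved stays moved. The work goes in short steps, Python scripts to look and compute and a tool call to move; the robot and the scene stay as the last step left them, time stands still between calls to the robot, and variables do not carry over. Pictures are saved under pics/ and viewed, at most 10 in all, crops included, and the job is handed in when it is done.

Besides the shell and the picture viewer there is one more tool, called after "Call:" by a JSON object that holds its "op" and its "data", one argument or row to a line. play_rows: Moves the arm, as the interface text tells. Its arguments: {"type":"object","properties":{"series":{"type":"array","items":{"type":"array"}},"fingers":{"type":"number"}},"required":["series"]}

```bash
mkdir -p pics; python3 - <<'E'
from bench import env
import cv2,numpy as np
s=env.read_state();print({k:np.round(v,3) for k,v in s.items()})
for n in ["scene","top"]:
    im,d=env.get_image(n);p=env.camera_params(n)
    np.savez(f"pics/{n}0.npz",im=im,d=d,**p)
    cv2.imwrite(f"pics/{n}0.png",im[:,:,::-1]);print(n,np.round(p["K"],1).tolist(),np.round(p["R"],3).tolist(),np.round(p["t"],3))
E
```

```text
{'time': np.float64(0.0), 'qpos': array([ 1.083,  0.334,  0.04 ,  1.466, -0.013,  1.343, -0.059]), 'dq': array([ 0.002, -0.   , -0.002,  0.001,  0.   ,  0.001, -0.   ]), 'effort': array([ 0.0000e+00, -6.5856e+01,  1.3660e+00, -4.0556e+01,  1.7000e-02,
        1.3000e-02, -0.0000e+00]), 'position': array([ 0.246, -0.601,  0.404]), 'eef_rot': array([ 0.981,  0.193, -0.   , -0.001]), 'force': array([-0.327,  1.018,  0.615]), 'moment': array([-0.038, -0.002,  0.02 ]), 'grip_force': np.float64(0.0), 'opening': np.float64(0.998)}
scene [[488.6, 0.0, 316.5], [0.0, 488.6, 209.1], [0.0, 0.0, 1.0]] [[0.605, 0.796, 0.016], [0.659, -0.488, -0.572], [-0.448, 0.357, -0.82]] [-0.292 -0.271  1.563]
top [[497.1, 0.0, 317.3], [0.0, 497.1, 197.1], [0.0, 0.0, 1.0]] [[-0.005, -1.0, -0.011], [-0.986, 0.007, -0.166], [0.166, 0.01, -0.986]] [1.00e-03 5.15e-01 1.52e+00]
```

View pics/scene0.png

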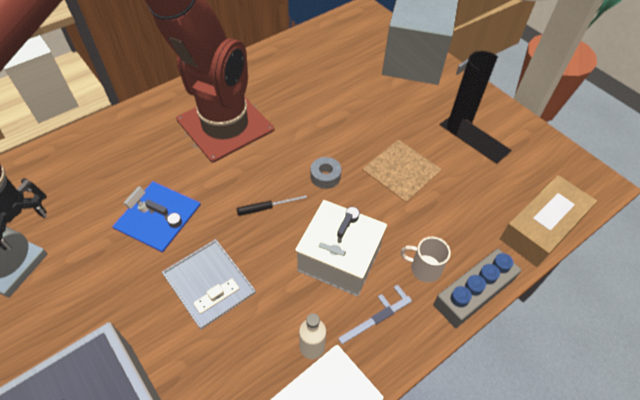

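View pics/top0.png

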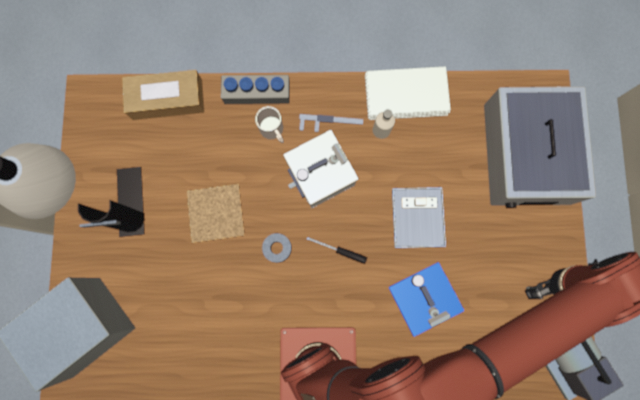

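The scene shows the jar with its white lid at (340,245) in scene and (320,168) in top. The blue look-alike lid is at (427,298) in top and is to be left alone; the white one sits on the metal jar, so it is the one meant. The pad is at (215,213). The tray is at (419,217), with the partner in its far half at (419,202). The tap is at (340,155), on the lid's right/far side.

```bash
cat > h.py <<'E'
import numpy as np,cv2
from scipy.spatial.transform import Rotation as Ro
def cloud(d,K,R,t):
    v,u=np.mgrid[:d.shape[0],:d.shape[1]]
    c=np.stack([(u-K[0,2])/K[0,0]*d,(v-K[1,2])/K[1,1]*d,d],-1)
    return (c-t)@R      # R^T (c-t)
def rect(xy):
    (c,s,a)=cv2.minAreaRect((xy*1000).astype(np.float32)); return np.round(c,1),np.round(s,1),round(a,1)
E
python3 - <<'E'
from h import *
z=np.load("pics/top0.npz");im=z["im"];d=z["d"];W=cloud(d,z["K"],z["R"],z["t"])
hsv=cv2.cvtColor(im,cv2.COLOR_RGB2HSV)
def reg(m,box):
    u0,v0,u1,v1=box;k=np.zeros(d.shape,bool);k[v0:v1,u0:u1]=1;m=(m&k&(d>0)).astype(np.uint8)
    n,l,st,_=cv2.connectedComponentsWithStats(m);i=1+np.argmax(st[1:,4]);return l==i
Z=W[...,2]
m=reg(abs(Z-.112)<.006,(270,120,370,215));print("lid",rect(W[m][:,:2]),Z[m].mean(),m.sum())
for lo,hi in[(.13,.2)]:
    m=(Z>lo)&(Z<hi);m[:, :270]=0;m[:,370:]=0;m[:120]=0;m[215:]=0
    v,u=np.nonzero(m);print(len(u)); 
    n,l,st,_=cv2.connectedComponentsWithStats(m.astype(np.uint8))
    for i in range(1,n):
        if st[i,4]>8: P=W[l==i];print(st[i],P.mean(0).round(3),P.min(0).round(3),P.max(0).round(3),rect(P[:,:2]))
m=reg(hsv[...,1]<70,(380,175,460,260));print("tray",rect(W[m][:,:2]),Z[m].mean(),m.sum())
m=reg((hsv[...,2]>190)&(hsv[...,1]<60),(395,190,445,215));print("partner",rect(W[m][:,:2]),Z[m].mean(),m.sum())
m=reg(Z>.003,(175,170,255,255));print("pad",rect(W[m][:,:2]),Z[m].mean(),m.sum())
print("hsv pad",hsv[213,205:225:5],hsv[213,160:175:5])
crop=np.vstack([np.hstack([cv2.resize(im[120:215,270:370],(400,380)),cv2.resize(im[170:265,375:475],(400,380))])])
cv2.imwrite("pics/c1.png",crop[:,:,::-1])
E
```

```text
lid (array([597.3, -13.2]), array([177.1, 166. ]), 27.8) 0.11134122962192868 2376
422
[332 143  16  22 179] [ 0.625 -0.069  0.154] [ 0.596 -0.092  0.131] [ 0.658 -0.048  0.167] (array([625.6, -67. ]), array([64.9, 27.7]), 28.1)
[297 158  31  23 241] [0.581 0.015 0.148] [ 0.549 -0.033  0.13 ] [0.612 0.057 0.17 ] (array([587.3,  14.3]), array([35.3, 99.1]), 34.6)
tray (array([ 455.1, -325.8]), array([196.8, 167.3]), 0.8) 0.005617577186572235 3128
partner (array([ 503.3, -323.5]), array([ 81.3, 146.6]), 0.3) 0.00847299571687818 1059
pad (array([473.1, 324.1]), array([183.1, 186.3]), 8.7) 0.0069020144464922925 2040
hsv pad [[ 17  94 181]
 [ 18  93 189]
 [ 17  93 181]
 [ 17  93 183]] [[ 14 131 166]
 [ 15 128 167]
 [ 15 131 167]]
```

View pics/c1.png

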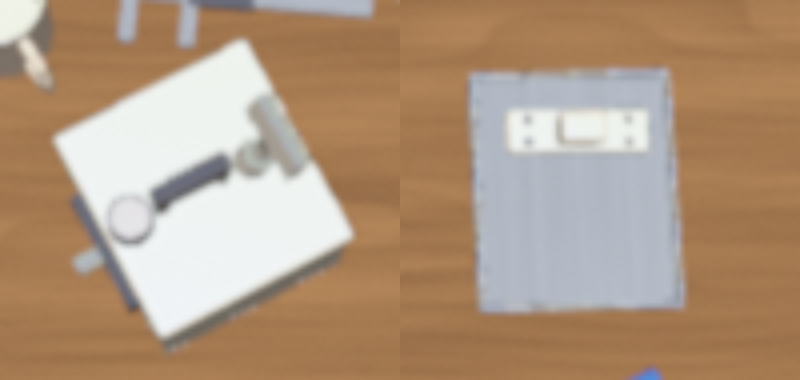

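The left crop confirms the white lid on the metal jar. The tap bar is at its far right end, nearly parallel to the edge, so it is closed. The handle is in the middle and the gauge is at lower left. The right crop shows the partner in the far half of the tray, so the near half is free. I'll move to a look pose along the tap axis.

```bash
cat >> h.py <<'E'
def Rz(a): return Ro.from_euler('z',a,degrees=True).as_matrix()
def lidT(c,yaw,z=.09):
    T=np.eye(4);T[:3,:3]=Rz(yaw);T[:3,3]=[c[0],c[1],z];return T
def tapframe(T,ang=0):   # grip point and axes (cols) in world
    R=T[:3,:3]@Ro.from_euler('y',-30,degrees=True).as_matrix()@Ro.from_euler('z',ang).as_matrix()
    return T[:3,:3]@[-.064,0,.060]+T[:3,3],R
def tool(zax,yax):
    z=np.array(zax)/np.linalg.norm(zax);y=np.array(yax)-np.dot(yax,z)*z;y/=np.linalg.norm(y)
    return np.stack([np.cross(y,z),y,z],1)
def delta(s,p,R):
    R0=Ro.from_quat(s["eef_rot"]).as_matrix()
    sh=R0.T@(np.array(p)-s["position"])*100; rv=Ro.from_matrix(R0.T@R).as_rotvec()
    print("row",[sh.round(2).tolist(),rv.round(3).tolist()],"dist",np.linalg.norm(sh).round(1),"deg",np.degrees(np.linalg.norm(rv)).round(1))
E
python3 - <<'E'
from h import *
from bench import env
s=env.read_state();print(env.tip_reach)
T=lidT((.597,-.013),117.8);g,R=tapframe(T);print(g,R)
a=R[:,2];Rt=tool(-a,-R[:,0]);delta(s,g+a*.275,Rt)
z=np.load("pics/top0.npz");W=cloud(z["d"],z["K"],z["R"],z["t"]);print("bottle",W[110:122,380:392][...,:].reshape(-1,3).max(0),W[116,387],"mug",W[122,268])
E
```

```text
0.1734
[ 0.62684874 -0.06961318  0.15      ] [[-0.40390268 -0.88458098  0.23319332]
 [ 0.7660696  -0.46638664 -0.44229049]
 [ 0.5         0.          0.8660254 ]]
row [[56.69, -21.09, 1.6], [0.522, -0.025, -0.094]] dist 60.5 deg 30.4
bottle [ 0.80300275 -0.19596092  0.17541219] [ 0.73598422 -0.2117661   0.16799328] mug [ 0.25462702 -0.01831307  1.58447782]
```

Call:
{"op": "play_rows", "data": {
  "series": [
    [[56.7,-21.1,1.6],[0.522,-0.025,-0.094]],
    [[56.7,-21.1,1.6],[0.522,-0.025,-0.094]],
    [[56.7,-21.1,1.6],[0.522,-0.025,-0.094]],
    [[56.7,-21.1,1.6],[0.522,-0.025,-0.094]],
    [[56.7,-21.1,1.6],[0.522,-0.025,-0.094]],
    [[56.7,-21.1,1.6],[0.522,-0.025,-0.094]],
    [[56.7,-21.1,1.6],[0.522,-0.025,-0.094]],
    [[56.7,-21.1,1.6],[0.522,-0.025,-0.094]],
    [[56.7,-21.1,1.6],[0.522,-0.025,-0.094]],
    [[56.7,-21.1,1.6],[0.522,-0.025,-0.094]],
    [[56.7,-21.1,1.6],[0.522,-0.025,-0.094]],
    [[56.7,-21.1,1.6],[0.522,-0.025,-0.094]]
  ],
  "fingers": 0.45
}}

```text
time: 1.6
position: [0.6909, -0.1918, 0.388]
eef_rot: [0.938, 0.232, -0.063, -0.251]
force: [-0.8, -0.2, -0.2]
opening: 0.453
grip_force: 0.0
```

```bash
python3 - <<'E'
from h import *
from bench import env
s=env.read_state();p=env.camera_params("wrist");im,d=env.get_image("wrist")
np.savez("pics/w1.npz",im=im,d=d,**p)
print(s["qpos"].round(2))
T=lidT((.597,-.013),117.8)
def px(X):
    c=p["R"]@X+p["t"];c=p["K"]@c;return (c[:2]/c[2])
o=im.copy()
def dr(L,col):
    q=[tuple(int(v) for v in px(T[:3,:3]@np.array(l)+T[:3,3]).round()) for l in L]
    for i in range(len(q)): cv2.line(o,q[i],q[(i+1)%len(q)],col,1)
dr([(-.083,-.088,.022),(.083,-.088,.022),(.083,.088,.022),(-.083,.088,.022)],(255,0,0))
dr([(-.022,-.008,.071),(.042,-.008,.071),(.042,.008,.071),(-.022,.008,.071)],(0,255,0))
g,R=tapframe(T)
q=[px(g+R@np.array(l)) for l in [(-.007,-.032,.01),(.007,-.032,.01),(.007,.032,.01),(-.007,.032,.01)]]
cv2.polylines(o,[np.int32(q)],True,(255,0,255),1)
cv2.imwrite("pics/w1.png",o[:,:,::-1])
E
```

```text
[ 0.42  0.65 -0.21  1.09 -0.26  1.76 -0.86]
```

View pics/w1.png

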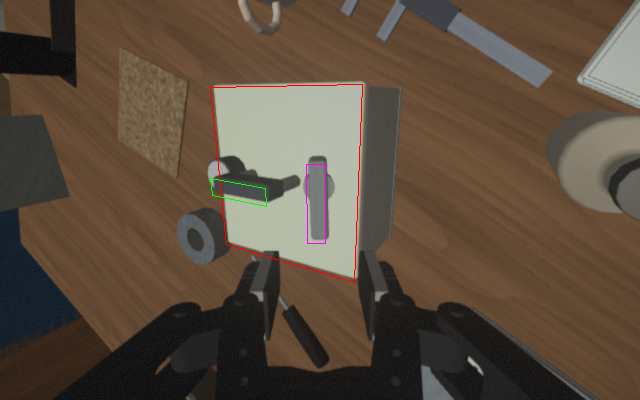

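The lid outline fits. The tap bar at (318,198) and the handle at (247,187) are offset by a few pixels from the prediction, so I'll measure both by depth.

```bash
python3 - <<'E'
from h import *
z=np.load("pics/w1.npz");W=cloud(z["d"],z["K"],z["R"],z["t"]);print(z["K"][0,0])
T=lidT((.597,-.013),117.8);L=(W-T[:3,3])@T[:3,:3]
L[z["d"]==0]=9
f=(abs(L[...,2]-.022)<.006)&(abs(L[...,:2])<.12).all(-1)
f2=cv2.morphologyEx(f.astype(np.uint8),cv2.MORPH_OPEN,np.ones((3,3)))>0
P=L[f2];print("flange rect lid-frame mm",rect(P[:,:2]),np.median(P[:,2]))
h=(L[...,2]>.045)&(L[...,2]<.1)&(abs(L[...,1])<.05)&(abs(L[...,0])<.11)
n,l,st,_=cv2.connectedComponentsWithStats(h.astype(np.uint8))
for i in range(1,n):
    if st[i,4]>60:
        P=L[l==i]; print(st[i],"med",np.median(P,0).round(4),P.min(0).round(3),P.max(0).round(3))
m=h&(L[...,0]>-.02)&(L[...,0]<.04)&(L[...,2]>.066)&(L[...,2]<.08)
print("handle top",rect(L[m][:,:2]),np.median(L[m][:,2]))
# tap: in tap frame
g,R=tapframe(T);A=(W-g)@R;A[z["d"]==0]=9
m=(abs(A[...,2]-.01)<.006)&(abs(A[...,0])<.025)&(abs(A[...,1])<.06)
P=A[m];print("tap face",m.sum(),rect(P[:,:2]),np.median(P[:,2]),P.mean(0))
print("fit angle",np.degrees(np.arctan(np.polyfit(P[:,1],P[:,0],1)[0])))
E
```

```text
324.83357547023326
flange rect lid-frame mm (array([-2.2, -2.5]), array([166.6, 175.9]), 0.1) 0.021768625407336678
[ 308  156   21   84 1512] med [-0.0704 -0.007   0.0683] [-0.077 -0.035  0.049] [-0.055  0.028  0.073]
[ 213  172   73   31 1545] med [-0.0019 -0.0057  0.0699] [-0.025 -0.011  0.045] [0.055 0.005 0.072]
handle top (array([ 9.9, -2.8]), array([16. , 59.7]), 89.6) 0.07060273362093764
tap face 1450 (array([-1.5, -3.2]), array([14. , 63.3]), 1.9) 0.010490577843872872 [-0.00150512 -0.00492964  0.01032943]
fit angle -1.8849504089472657
```

```bash
python3 - <<'E'
from h import *
from bench import env
s=env.read_state()
T=lidT((.6,-.0135),117.9);g,R=tapframe(T,.033);print(g)
a=R[:,2];Rt=tool(-a,-R[:,0]);delta(s,g+a*.19,Rt);delta(s,g+a*.155,Rt)
E
```

```text
[ 0.62994751 -0.070061    0.15      ]
row [[0.36, 0.07, 8.47], [0.001, -0.001, -0.037]] dist 8.5 deg 2.1
row [[0.36, 0.07, 11.97], [0.001, -0.001, -0.037]] dist 12.0 deg 2.1
```

Call:
{"op": "play_rows", "data": {
  "series": [
    [[0.36,0.07,4.0],[0,0,-0.037]],
    [[0.36,0.07,8.0],[0,0,-0.037]],
    [[0.36,0.07,10.0],[0,0,-0.037]],
    [[0.36,0.07,11.2],[0,0,-0.037]],
    [[0.36,0.07,11.95],[0,0,-0.037]],
    [[0.36,0.07,11.95],[0,0,-0.037]]
  ]
}}

```text
time: 2.4
position: [0.6667, -0.1378, 0.285]
eef_rot: [0.933, 0.249, -0.057, -0.252]
force: [0.4, -0.9, 0.4]
opening: 0.456
grip_force: 0.0
```

Call:
{"op": "play_rows", "data": {
  "series": [
    [[0,0,0],[0,0,0]],
    [[0,0,0],[0,0,0]],
    [[0,0,0],[0,0,0]],
    [[0,0,0],[0,0,0]]
  ],
  "fingers": 0
}}

```text
time: 2.9
position: [0.667, -0.1374, 0.2859]
eef_rot: [0.933, 0.249, -0.057, -0.252]
force: [-1.2, -0.6, 5.6]
opening: 0.153
grip_force: 59.5
```

Call:
{"op": "play_rows", "data": {
  "series": [
    [[0,0,0],[0,0,-0.13]],
    [[0,0,0],[0,0,-0.26]],
    [[0,0,0],[0,0,-0.39]],
    [[0,0,0],[0,0,-0.52]],
    [[0,0,0],[0,0,-0.65]],
    [[0,0,0],[0,0,-0.78]],
    [[0,0,0],[0,0,-0.91]],
    [[0,0,0],[0,0,-1.04]],
    [[0,0,0],[0,0,-1.17]],
    [[0,0,0],[0,0,-1.3]],
    [[0,0,0],[0,0,-1.43]],
    [[0,0,0],[0,0,-1.52]]
  ]
}}

```text
time: 4.4
position: [0.6661, -0.1371, 0.2863]
eef_rot: [0.503, 0.825, 0.132, -0.223]
force: [-10.0, -0.1, 12.4]
opening: 0.152
grip_force: 60.1
```

Call:
{"op": "play_rows", "data": {
  "series": [
    [[0,0,0],[0,0,-0.03]],
    [[0,0,0],[0,0,-0.05]],
    [[0,0,0],[0,0,-0.05]]
  ]
}}

```text
time: 4.78
position: [0.6666, -0.1371, 0.2864]
eef_rot: [0.484, 0.836, 0.138, -0.219]
force: [-5.2, 1.6, 10.7]
opening: 0.156
grip_force: 60.6
```

```bash
python3 - <<'E'
from h import *
from bench import env
s=env.read_state();print({k:np.round(s[k],3) for k in("force","moment","qpos","position")})
T=lidT((.6,-.0135),117.9);g,R=tapframe(T)
Y=Ro.from_quat(s["eef_rot"]).as_matrix()[:,1];v=-Y@R;print("tap angle by tool",np.arctan2(v[1],v[0]))
E
```

```text
{'force': array([-5.24,  1.59, 10.66]), 'moment': array([ 0.645,  1.608, -0.11 ]), 'qpos': array([ 0.605,  0.686, -0.569,  1.327, -0.085,  1.511,  0.631]), 'position': array([ 0.667, -0.137,  0.286])}
tap angle by tool 1.605594584227502
```

Call:
{"op": "play_rows", "data": {
  "series": [
    [[0,0,0],[0,0,0.02]],
    [[0,0,0],[0,0,0.035]],
    [[0,0,0],[0,0,0.035]],
    [[0,0,-2.5],[0,0,0.035]],
    [[0,0,-6.5],[0,0,0.035]],
    [[0,0,-11],[0,0,0.035]],
    [[0,0,-11],[0,0,0.035]]
  ],
  "fingers": 0.5
}}

```text
time: 5.65
position: [0.6931, -0.1877, 0.3833]
eef_rot: [0.5, 0.828, 0.134, -0.218]
force: [-0.3, 0.1, -0.4]
opening: 0.501
grip_force: 0.0
```

```bash
python3 - <<'E'
from h import *
from bench import env
s=env.read_state();p=env.camera_params("wrist");im,d=env.get_image("wrist")
np.savez("pics/w2.npz",im=im,d=d,**p);cv2.imwrite("pics/w2.png",im[:,:,::-1])
W=cloud(d,p["K"],p["R"],p["t"])
T=lidT((.6,-.0135),117.9);L=(W-T[:3,3])@T[:3,:3];L[d==0]=9
f=(abs(L[...,2]-.022)<.006)&(abs(L[...,:2])<.12).all(-1)
f2=cv2.morphologyEx(f.astype(np.uint8),cv2.MORPH_OPEN,np.ones((3,3)))>0
print("flange",rect(L[f2][:,:2]),np.median(L[f2][:,2]))
m=(abs(L[...,2]-.071)<.005)&(abs(L[...,0]-.01)<.045)&(abs(L[...,1])<.02);print("handle",m.sum(),rect(L[m][:,:2]))
g,R=tapframe(T);A=(W-g)@R;A[d==0]=9
m=(abs(A[...,2]-.01)<.005)&(abs(A[...,1])<.02)&(abs(A[...,0])<.045);P=A[m]
print("tap",m.sum(),rect(P[:,:2]),"dev from 90deg",np.degrees(np.arctan(np.polyfit(P[:,0],P[:,1],1)[0])))
h=T[:3,:3]@[.010,0,.059]+T[:3,3];print("handle",h)
for y in (1,-1):
  Rt=tool([0,0,-1],y*T[:3,1]);delta(s,h+[0,0,.155+.09],Rt);delta(s,h+[0,0,.155],Rt)
E
```

```text
flange (array([-0.7, -0.5]), array([166. , 176.3]), 0.6) 0.021535566024273964
handle 1541 (array([ 3. , -0.6]), array([75.4, 15.9]), 0.3)
tap 1495 (array([-0.3, -1.2]), array([63.7, 13.6]), 0.4) dev from 90deg 0.36643652144013494
handle [ 0.5953207  -0.00466234  0.149     ]
row [[18.56, -0.15, 9.35], [-0.805, -0.008, 3.034]] dist 20.8 deg 179.9
row [[14.1, -0.19, 17.17], [-0.805, -0.008, 3.034]] dist 22.2 deg 179.9
row [[18.56, -0.15, 9.35], [0.005, -0.518, -0.002]] dist 20.8 deg 29.7
row [[14.1, -0.19, 17.17], [0.005, -0.518, -0.002]] dist 22.2 deg 29.7
```

View pics/w2.png

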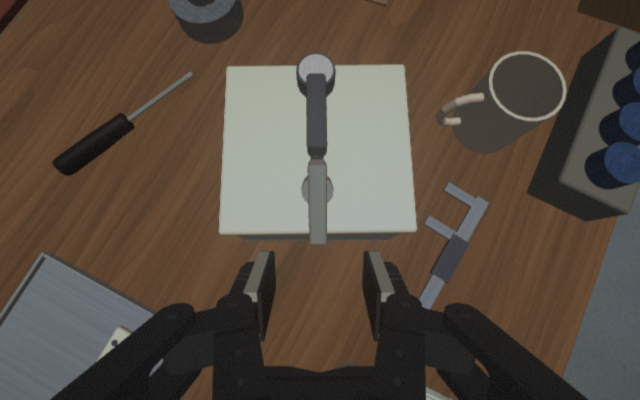

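The picture shows the tap bar at (318,200), up and down the slope in line with the handle at (316,115), so it is fully open. The lid hasn't moved. Next is the handle.

Call:
{"op": "play_rows", "data": {
  "series": [
    [[6,-0.1,2.0],[0,-0.17,0]],
    [[12,-0.15,5.0],[0,-0.34,0]],
    [[18.5,-0.15,9.3],[0,-0.518,0]],
    [[18.5,-0.15,9.3],[0,-0.518,0]],
    [[18.5,-0.15,9.3],[0,-0.518,0]],
    [[16.6,-0.17,12.8],[0,-0.518,0]],
    [[15.1,-0.2,15.4],[0,-0.518,0]],
    [[14.1,-0.2,17.1],[0,-0.518,0]],
    [[14.1,-0.2,17.1],[0,-0.518,0]]
  ]
}}

```text
time: 6.82
position: [0.5937, -0.0047, 0.3005]
eef_rot: [0.517, 0.856, 0.001, -0.003]
force: [-0.7, 0.7, -0.1]
opening: 0.495
grip_force: 0.0
```

Call:
{"op": "play_rows", "data": {
  "series": [
    [[0,0,0],[0,0,0]],
    [[0,0,0],[0,0,0]],
    [[0,0,0],[0,0,0]],
    [[0,0,0],[0,0,0]]
  ],
  "fingers": 0
}}

```text
time: 7.32
position: [0.5942, -0.0034, 0.3037]
eef_rot: [0.516, 0.856, 0.002, -0.001]
force: [1.0, -1.0, 6.9]
opening: 0.176
grip_force: 60.1
```

```bash
python3 - <<'E'
from h import *
from bench import env
s=env.read_state();print({k:np.round(s[k],3) for k in("force","moment","qpos","position")})
z=np.load("pics/top0.npz");W=cloud(z["d"],z["K"],z["R"],z["t"]);hsv=cv2.cvtColor(z["im"],cv2.COLOR_RGB2HSV)
m=((hsv[...,1]<112)&(hsv[...,0]>12)&(abs(W[...,2])<.03)).astype(np.uint8);k=np.zeros_like(m);k[170:258,170:262]=1
m=cv2.morphologyEx(cv2.morphologyEx(m*k,cv2.MORPH_CLOSE,np.ones((5,5))),cv2.MORPH_OPEN,np.ones((7,7)))
n,l,st,_=cv2.connectedComponentsWithStats(m);i=1+np.argmax(st[1:,4]);print(st[i],rect(W[l==i][:,:2]),np.median(W[l==i],0))
u,v=np.nonzero(l==i)[::-1];c=cv2.minAreaRect(np.stack([u,v],1).astype(np.float32));print(c)
z2=np.load("pics/scene0.npz");W=cloud(z2["d"],z2["K"],z2["R"],z2["t"])
p=W[169,402];print("scene pad centre px",p)
E
```

```text
{'force': array([ 0.988, -0.981,  6.92 ]), 'moment': array([-0.104,  0.034, -0.039]), 'qpos': array([ 0.396,  0.35 , -0.564,  1.705,  0.198,  1.144,  0.263]), 'position': array([ 0.594, -0.003,  0.304])}
[ 188  185   56   57 2738] (array([430.8, 190.4]), array([502.4, 214.6]), 73.0) [0.47152331 0.32697858 0.00531139]
((214.35494995117188, 212.73085021972656), (52.91271209716797, 53.452056884765625), 83.48019409179688)
scene pad centre px [4.73261793e-01 3.30428347e-01 3.25793453e-05]
```

Call:
{"op": "play_rows", "data": {
  "series": [
    [[0,0,-0.8],[0,0,0]],
    [[0,0,-1.8],[0,0,0]],
    [[0,0,-3],[0,0,0]],
    [[0,0,-5],[0,0,0]],
    [[0,0,-8],[0,0,0]],
    [[0,0,-11],[0,0,0]],
    [[0,0,-12],[0,0,0]],
    [[0,0,-12],[0,0,0]]
  ]
}}

```text
time: 8.32
position: [0.5939, -0.0038, 0.4228]
eef_rot: [0.516, 0.856, 0.002, -0.001]
force: [0.3, 0.1, -5.1]
opening: 0.174
grip_force: 58.8
```

```bash
python3 - <<'E'
from h import *
from bench import env
s=env.read_state();print({k:np.round(s[k],3) for k in("force","moment","qpos","position")})
im,d=env.get_image("top");p=env.camera_params("top");np.savez("pics/top1.npz",im=im,d=d,**p)
def plane(uv,K,R,t,z):
    c=np.c_[np.array(uv,float),np.ones(len(uv))]@np.linalg.inv(K).T@R; o=-R.T@t
    return o+c*((z-o[2])/c[:,2])[:,None]
def pad(f,box):
    z=np.load(f);im=cv2.GaussianBlur(z["im"],(5,5),0);W=cloud(z["d"],z["K"],z["R"],z["t"]);hsv=cv2.cvtColor(im,cv2.COLOR_RGB2HSV)
    u0,v0,u1,v1=box;S=hsv[v0:v1,u0:u1,1]
    th,m=cv2.threshold(S,0,1,cv2.THRESH_BINARY_INV|cv2.THRESH_OTSU);m=cv2.morphologyEx(m,cv2.MORPH_OPEN,np.ones((3,3)))
    n,l,st,_=cv2.connectedComponentsWithStats(m);i=1+np.argmax(st[1:,4]);m=l==i
    cs=max(cv2.findContours(m.astype(np.uint8),0,1)[0],key=len)[:,0]+[u0,v0]
    P=plane(cs,z["K"],z["R"],z["t"],.006);print(f,th,rect(P[:,:2]))
pad("pics/top0.npz",(178,175,252,252));pad("pics/w1.npz",(100,35,200,190))
# table-level jar hinge look
W=cloud(d,p["K"],p["R"],p["t"]);cv2.imwrite("pics/top1c.png",cv2.resize(im[110:220,240:400],(800,550))[:,:,::-1])
E
```

```text
{'force': array([ 0.261,  0.148, -5.129]), 'moment': array([0.032, 0.099, 0.018]), 'qpos': array([ 0.413,  0.262, -0.579,  1.556,  0.141,  1.366,  0.308]), 'position': array([ 0.594, -0.004,  0.423])}
pics/top0.npz 111.0 (array([473.4, 328.5]), array([170.4, 170.2]), 7.7)
pics/w1.npz 111.0 (array([476.2, 324.5]), array([169.8, 171.2]), 7.5)
```

View pics/top1c.png

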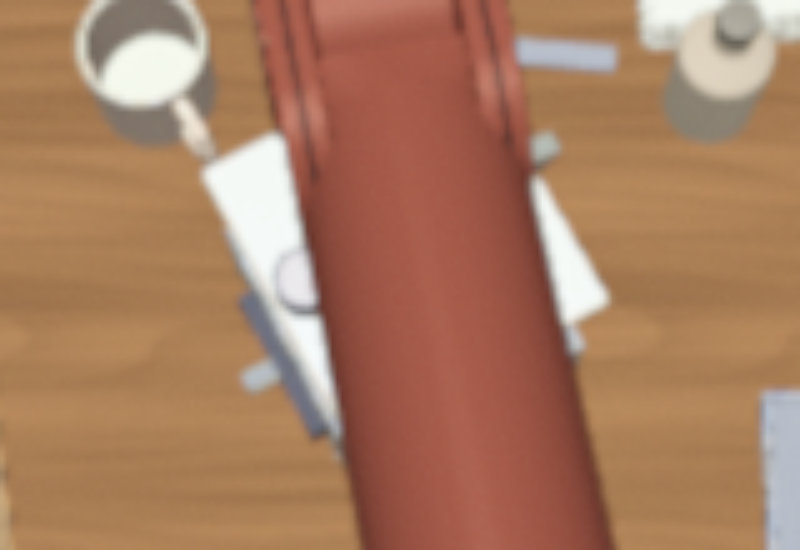

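Top view: the lid is held, with the gauge at (300,280) and the mug and bottle clear. Two views agree on the pad centre, about (0.475, 0.327), with yaw 7.6°.

```bash
python3 - <<'E'
from h import *
from bench import env
s=env.read_state()
R0=Ro.from_quat(s["eef_rot"]).as_matrix()
off=Rz(-20.4)@np.array([.5942-.6008,-.0034+.0139,0])
Rt=Rz(-20.4)@tool([0,0,-1],R0[:,1])
for z in (.2197+.12,.2197+.02): delta(s,np.array([.475,.327,z])+off,Rt)
E
```

```text
row [[35.96, 5.3, 8.37], [-0.001, -0.005, 0.356]] dist 37.3 deg 20.4
row [[35.91, 5.3, 18.37], [-0.001, -0.005, 0.356]] dist 40.7 deg 20.4
```

Call:
{"op": "play_rows", "data": {
  "series": [
    [[3,0.4,0],[0,0,0.03]],
    [[7.5,1.1,0],[0,0,0.07]],
    [[12.5,1.8,0],[0,0,0.12]],
    [[17.5,2.6,0],[0,0,0.17]],
    [[22.5,3.3,0.5],[0,0,0.22]],
    [[27.5,4.0,2],[0,0,0.27]],
    [[32,4.7,4.5],[0,0,0.32]],
    [[35,5.2,7.5],[0,0,0.35]],
    [[35.95,5.3,11],[0,-0.004,0.356]],
    [[35.93,5.3,14.5],[0,-0.005,0.356]],
    [[35.91,5.3,17],[0,-0.005,0.356]],
    [[35.91,5.3,18],[0,-0.005,0.356]]
  ]
}}

```text
time: 9.88
position: [0.472, 0.3384, 0.2413]
eef_rot: [0.66, 0.752, -0.002, -0.001]
force: [-0.1, -0.2, -4.5]
opening: 0.176
grip_force: 58.8
```

```bash
python3 - <<'E'
from h import *
from bench import env
s=env.read_state();print(s["position"].round(4),s["force"].round(1))
R0=Ro.from_quat(s["eef_rot"]).as_matrix();print(R0[:,2].round(4))
im,d=env.get_image("top");p=env.camera_params("top")
W=cloud(d,p["K"],p["R"],p["t"]);m=(abs(W[...,2]-.05)<.035)&(d>0);m[:165]=0;m[270:]=0;m[:,:170]=0;m[:,280:]=0
hsv=cv2.cvtColor(im,cv2.COLOR_RGB2HSV);m&=(hsv[...,1]<60)&(hsv[...,2]>180)
print(m.sum(),rect(W[m][:,:2]),np.median(W[m],0));cv2.imwrite("pics/t2.png",cv2.resize(im[130:290,150:400],(750,480))[:,:,::-1])
off=Rz(-20.4)@np.array([.5942-.6008,-.0034+.0139,0])
Yt=(Rz(-20.4)@Ro.from_quat([.516,.856,.002,-.001]).as_matrix())[:,1]
delta(s,np.array([.475,.327,.2197])+off,tool([0,0,-1],Yt))
E
```

```text
[0.472  0.3384 0.2413] [-0.1 -0.2 -4.5]
[-0.0036 -0.0025 -1.    ]
646 (array([466.1, 313.1]), array([134.1, 226. ]), 72.5) [0.52816142 0.29182515 0.04896733]
row [[0.07, 0.07, 2.16], [-0.004, 0.002, 0.0]] dist 2.2 deg 0.3
```

View pics/t2.png

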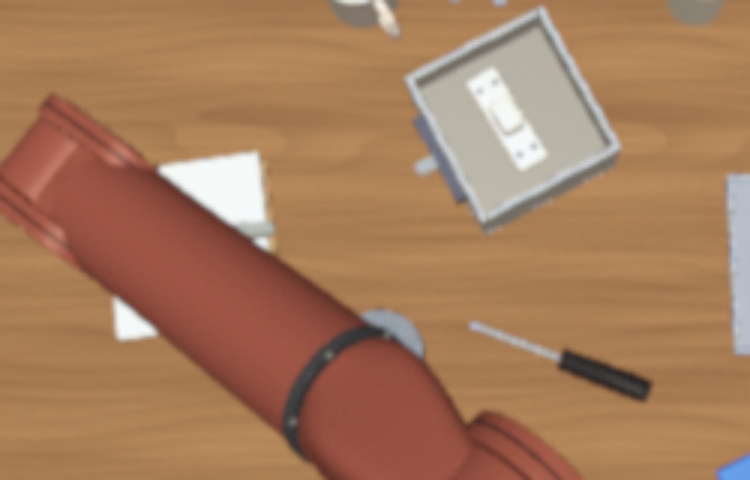

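Top view: the lid sits over the pad with its edges parallel to the pad's. The open jar shows the hinge at (507,118) in the crop. I'll lower the lid.

Call:
{"op": "play_rows", "data": {
  "series": [
    [[0.07,0.07,0.6],[-0.003,0.002,0]],
    [[0.07,0.07,1.1],[-0.003,0.002,0]],
    [[0.07,0.07,1.5],[-0.003,0.002,0]],
    [[0.07,0.07,1.7],[-0.003,0.002,0]],
    [[0.07,0.07,1.85],[-0.003,0.002,0]],
    [[0.07,0.07,2.0],[-0.003,0.002,0]],
    [[0.07,0.07,2.1],[-0.003,0.002,0]],
    [[0.07,0.07,2.1],[-0.003,0.002,0]]
  ]
}}

```text
time: 10.92
position: [0.4734, 0.3399, 0.2229]
eef_rot: [0.66, 0.752, 0.002, 0.0]
force: [0.4, -0.6, -5.7]
opening: 0.18
grip_force: 58.9
```

Call:
{"op": "play_rows", "data": {
  "series": [
    [[0,0,0.1],[0,0,0]],
    [[0,0,0.2],[0,0,0]],
    [[0,0,0.3],[0,0,0]],
    [[0,0,0.3],[0,0,0]]
  ]
}}

```text
time: 11.42
position: [0.4734, 0.3399, 0.2199]
eef_rot: [0.66, 0.752, 0.002, 0.0]
force: [-0.4, -0.3, -4.1]
opening: 0.176
grip_force: 59.0
```

Call:
{"op": "play_rows", "data": {
  "series": [
    [[0,0,0.05],[0,0,0]],
    [[0,0,0.1],[0,0,0]],
    [[0,0,0.15],[0,0,0]],
    [[0,0,0.15],[0,0,0]]
  ]
}}

```text
time: 11.92
position: [0.4734, 0.3401, 0.2197]
eef_rot: [0.66, 0.752, 0.002, 0.001]
force: [-5.2, -5.4, 10.5]
opening: 0.178
grip_force: 61.3
```

Contact. I'll release and rise.

Call:
{"op": "play_rows", "data": {
  "series": [
    [[0,0,-0.1],[0,0,0]],
    [[0,0,-0.1],[0,0,0]],
    [[0,0,-0.1],[0,0,0]],
    [[0,0,-1.5],[0,0,0]],
    [[0,0,-5],[0,0,0]],
    [[0,0,-10],[0,0,0]],
    [[0,0,-16],[0,0,0]],
    [[0,0,-20],[0,0,0]]
  ],
  "fingers": 0.5
}}

```text
time: 12.92
position: [0.4725, 0.34, 0.4225]
eef_rot: [0.66, 0.752, 0.003, 0.001]
force: [0.8, -0.3, 0.2]
opening: 0.501
grip_force: 0.0
```

```bash
python3 - <<'E'
from h import *
from bench import env
s=env.read_state();print(s["position"].round(4),s["force"].round(1),s["qpos"].round(2))
p=env.camera_params("wrist");im,d=env.get_image("wrist");W=cloud(d,p["K"],p["R"],p["t"])
m=(abs(W[...,2]-.028)<.008)&(d>0)&(np.hypot(W[...,0]-.475,W[...,1]-.327)<.15)
print("lid on pad",m.sum(),rect(W[m][:,:2]),np.median(W[m][:,2]))
im,d=env.get_image("top");p=env.camera_params("top");np.savez("pics/top3.npz",im=im,d=d,**p)
W=cloud(d,p["K"],p["R"],p["t"])
hsv=cv2.cvtColor(im,cv2.COLOR_RGB2HSV)
m=((hsv[...,2]>205)&(hsv[...,1]<45)&(abs(W[...,2]-.065)<.03)&(np.hypot(W[...,0]-.6,W[...,1]+.013)<.07)).astype(np.uint8)
n,l,st,_=cv2.connectedComponentsWithStats(m);i=1+np.argmax(st[1:,4]);m=l==i
print("hinge",m.sum(),rect(W[m][:,:2]),np.median(W[m],0),W[m][:,2].max())
E
```

```text
[0.4725 0.34   0.4225] [ 0.8 -0.3  0.2] [-0.07  0.26 -0.75  1.58  0.18  1.36 -0.71]
lid on pad 18694 (array([475.9, 327.9]), array([176.4, 166. ]), 7.7) 0.027779640702644732
hinge 376 (array([602.6,  -6.6]), array([115.3,  36.2]), 30.7) [ 0.59615395 -0.0055904   0.05986056] 0.09344892906850776
```

The lid is centred on the pad to 1 mm. Next is the hinge; I'll move above it for a closer look.

```bash
python3 - <<'E'
from h import *
from bench import env
s=env.read_state()
a=np.radians(-59.3);delta(s,[.6026,-.0066,.40],tool([0,0,-1],[np.cos(a),np.sin(a),0]))
E
```

```text
row [[-36.13, 8.32, 2.36], [0.007, -0.011, 1.165]] dist 37.2 deg 66.8
```

Call:
{"op": "play_rows", "data": {
  "series": [
    [[-36.1,8.3,2.3],[0.007,-0.011,1.165]],
    [[-36.1,8.3,2.3],[0.007,-0.011,1.165]],
    [[-36.1,8.3,2.3],[0.007,-0.011,1.165]],
    [[-36.1,8.3,2.3],[0.007,-0.011,1.165]],
    [[-36.1,8.3,2.3],[0.007,-0.011,1.165]],
    [[-36.1,8.3,2.3],[0.007,-0.011,1.165]],
    [[-36.1,8.3,2.3],[0.007,-0.011,1.165]],
    [[-36.1,8.3,2.3],[0.007,-0.011,1.165]],
    [[-36.1,8.3,2.3],[0.007,-0.011,1.165]]
  ]
}}

```text
time: 14.15
position: [0.6017, -0.0064, 0.3953]
eef_rot: [0.964, 0.266, -0.004, 0.001]
force: [0.1, -0.6, -0.3]
opening: 0.497
grip_force: 0.0
```

```bash
cat > hin.py <<'E'
from h import *
from bench import env
s=env.read_state();print(s["position"].round(4),s["qpos"].round(2))
p=env.camera_params("wrist");im,d=env.get_image("wrist");W=cloud(d,p["K"],p["R"],p["t"])
W[d==0]=9
n=np.hypot(W[...,0]-.6,W[...,1]+.01)<.075
m=(abs(W[...,2]-.060)<.004)&n;m=cv2.morphologyEx(m.astype(np.uint8),cv2.MORPH_OPEN,np.ones((3,3)))>0
k=(abs(W[...,2]-.084)<.005)&n;k=cv2.morphologyEx(k.astype(np.uint8),cv2.MORPH_OPEN,np.ones((3,3)))>0
print("strap",m.sum(),rect(W[m][:,:2]),"block",k.sum(),rect(W[k][:,:2]),np.median(W[k][:,2]))
cv2.imwrite("pics/w4.png",im[:,:,::-1])
E
python3 hin.py
```

```text
[ 0.6017 -0.0064  0.3953] [ 0.27  0.27 -0.4   1.58  0.11  1.32 -1.18]
strap 2804 (array([603.2,  -7.1]), array([110.6,  34. ]), 30.5) block 1070 (array([585.6,  16.4]), array([44.8, 82.6]), 27.9) 0.08337607017640199
```

View pics/w4.png

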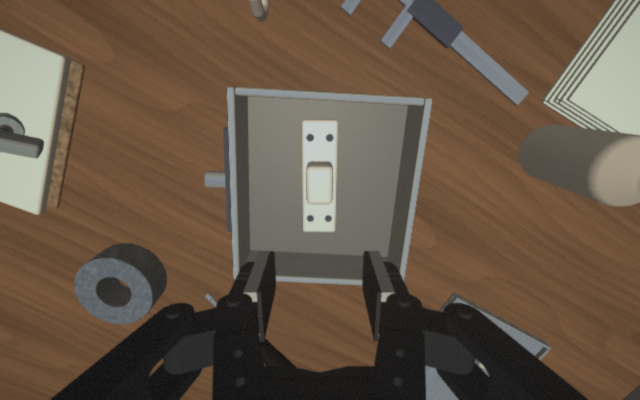

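The wrist picture shows the hinge on the shelf, its block at (319,183), aligned with the fingers and clear of the jar walls. I'll descend.

```bash
python3 - <<'E'
from h import *
from bench import env
s=env.read_state()
a=np.radians(-59.5);delta(s,[.6032,-.0071,.238],tool([0,0,-1],[np.cos(a),np.sin(a),0]))
E
```

```text
row [[0.23, 0.14, 15.73], [-0.0, 0.009, 0.006]] dist 15.7 deg 0.6
```

Call:
{"op": "play_rows", "data": {
  "series": [
    [[0.2,0.1,4.5],[0,0.009,0.005]],
    [[0.23,0.14,9.5],[0,0.009,0.006]],
    [[0.23,0.14,13.0],[0,0.009,0.006]],
    [[0.23,0.14,14.8],[0,0.009,0.006]],
    [[0.23,0.14,15.6],[0,0.009,0.006]],
    [[0.23,0.14,15.7],[0,0.009,0.006]],
    [[0.23,0.14,15.7],[0,0.009,0.006]]
  ]
}}

```text
time: 15.08
position: [0.604, -0.0082, 0.2394]
eef_rot: [0.965, 0.262, 0.001, 0.0]
force: [-0.8, -1.3, -0.1]
opening: 0.501
grip_force: 0.0
```

Call:
{"op": "play_rows", "data": {
  "series": [
    [[0,0,0],[0,0,0]],
    [[0,0,0],[0,0,0]],
    [[0,0,0],[0,0,0]],
    [[0,0,0],[0,0,0]]
  ],
  "fingers": 0
}}

```text
time: 15.58
position: [0.6039, -0.0083, 0.2393]
eef_rot: [0.965, 0.262, 0.001, 0.0]
force: [-0.9, -0.7, 6.2]
opening: 0.266
grip_force: 60.0
```

Call:
{"op": "play_rows", "data": {
  "series": [
    [[0,0,-0.8],[0,0,0]],
    [[0,0,-2],[0,0,0]],
    [[0,0,-4.5],[0,0,0]],
    [[0,0,-8],[0,0,0]],
    [[0,0,-12],[0,0,0]],
    [[0,0,-14],[0,0,0]],
    [[0,0,-14],[0,0,0]]
  ]
}}

```text
time: 16.45
position: [0.6037, -0.0081, 0.3804]
eef_rot: [0.965, 0.262, 0.002, 0.001]
force: [-1.0, -0.7, -1.9]
opening: 0.262
grip_force: 59.1
```

```bash
python3 - <<'E'
from h import *
from bench import env
s=env.read_state();print(s["position"].round(4),s["force"].round(1),s["opening"],s["grip_force"],s["qpos"].round(2))
z=np.load("pics/top3.npz");im,d=z["im"],z["d"];hsv=cv2.cvtColor(im,cv2.COLOR_RGB2HSV)
def plane(uv,K,R,t,h):
    c=np.c_[np.array(uv,float),np.ones(len(uv))]@np.linalg.inv(K).T@R;o=-R.T@t
    return o+c*((h-o[2])/c[:,2])[:,None]
def big(m,box,h):
    u0,v0,u1,v1=box;k=np.zeros(m.shape,np.uint8);k[v0:v1,u0:u1]=m[v0:v1,u0:u1]
    n,l,st,_=cv2.connectedComponentsWithStats(k);i=1+np.argmax(st[1:,4])
    cs=max(cv2.findContours((l==i).astype(np.uint8),0,1)[0],key=len)[:,0];return rect(plane(cs,z["K"],z["R"],z["t"],h)[:,:2])
print("tray",big(hsv[...,1]<70,(380,175,460,260),.012))
print("partner",big((hsv[...,2]>200)&(hsv[...,1]<28),(395,190,445,215),.014))
for a in (0.,):
    a=np.radians(a);delta(s,[.41,-.326,.30],tool([0,0,-1],[np.cos(a),np.sin(a),0]))
E
```

```text
[ 0.6037 -0.0081  0.3804] [-1.  -0.7 -1.9] 0.2621683929272104 59.072556495666504 [ 0.27  0.28 -0.4   1.6   0.11  1.28 -1.19]
tray (array([ 453.2, -323.4]), array([194.3, 164.5]), 1.0)
partner (array([ 499.8, -327.9]), array([130.2,  74.3]), 89.6)
row [[-32.81, 17.62, 7.97], [0.003, -0.002, -1.041]] dist 38.1 deg 59.6
```

Call:
{"op": "play_rows", "data": {
  "series": [
    [[-3,1.6,0],[0,0,-0.09]],
    [[-8,4.3,0],[0,0,-0.26]],
    [[-13,7,0],[0,0,-0.43]],
    [[-18,9.7,0.5],[0,0,-0.6]],
    [[-23,12.4,1.5],[0,0,-0.77]],
    [[-28,15,3],[0,0,-0.92]],
    [[-31.5,16.9,5],[0.003,-0.002,-1.041]],
    [[-32.8,17.6,6.5],[0.003,-0.002,-1.041]],
    [[-32.8,17.6,6.5],[0.003,-0.002,-1.041]]
  ]
}}

```text
time: 17.58
position: [0.4086, -0.3259, 0.3113]
eef_rot: [0.708, 0.706, -0.001, -0.003]
force: [0.3, -0.3, -1.1]
opening: 0.265
grip_force: 59.0
```

```bash
python3 - <<'E'
from h import *
from bench import env
s=env.read_state();print(s["position"].round(4),s["force"].round(1),s["opening"],s["qpos"].round(2))
p=env.camera_params("wrist");im,d=env.get_image("wrist");W=cloud(d,p["K"],p["R"],p["t"]);W[d==0]=9
np.savez("pics/w5.npz",im=im,d=d,**p)
hsv=cv2.cvtColor(im,cv2.COLOR_RGB2HSV)
n=np.hypot(W[...,0]-.455,W[...,1]+.325)<.14
m=(abs(W[...,2]-.014)<.004)&(hsv[...,2]>150)&(hsv[...,1]<40)&n&(abs(W[...,0]-.5)<.035)
m=cv2.morphologyEx(m.astype(np.uint8),cv2.MORPH_OPEN,np.ones((5,5)))>0
print("partner",m.sum(),rect(W[m][:,:2]))
k=(W[...,2]>.007)&(W[...,2]<.016)&n&~m;print("rim/strap extents",np.percentile(W[k],[1,99],axis=0).round(3))
t=(W[...,2]<.018)&(W[...,2]>-.01)&(hsv[...,1]<60)&n;t=cv2.morphologyEx(t.astype(np.uint8),cv2.MORPH_OPEN,np.ones((3,3)))>0
print("tray",rect(W[t][:,:2]))
cv2.imwrite("pics/w5.png",im[:,:,::-1])
E
```

```text
[ 0.4086 -0.3259  0.3113] [ 0.3 -0.3 -1.1] 0.2652928961134585 [ 0.81  0.16 -0.25  1.88  0.05  1.11  0.55]
partner 2672 (array([ 502.7, -327.2]), array([109.2,  32.6]), 89.9)
rim/strap extents [[ 0.361 -0.403  0.007]
 [ 0.551 -0.244  0.015]]
tray (array([ 459.4, -323.9]), array([197.1, 160.4]), 0.9)
```

View pics/w5.png

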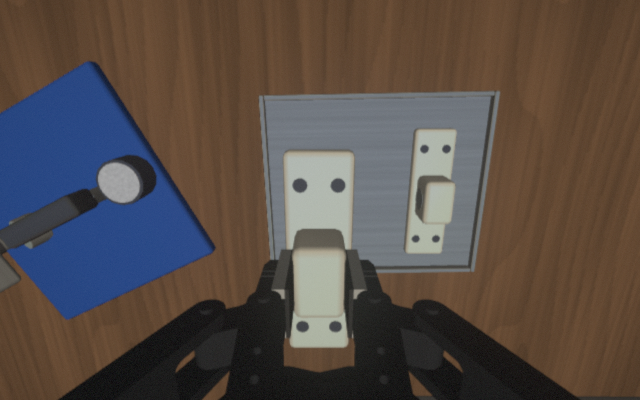

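The wrist picture shows the held hinge at (320,245), parallel to the partner at (432,190), over the tray's empty half. The tray centre is about (0.456,-0.324). The blue look-alike is clear. I'll set it down.

```bash
python3 - <<'E'
from h import *
from bench import env
s=env.read_state()
a=np.radians(.4);delta(s,[.4108,-.3253,.194],tool([0,0,-1],[np.cos(a),np.sin(a),0]))
E
```

```text
row [[-0.04, 0.16, 11.84], [-0.004, -0.001, -0.008]] dist 11.8 deg 0.5
```

Call:
{"op": "play_rows", "data": {
  "series": [
    [[0,0.16,4],[-0.004,-0.001,-0.008]],
    [[0,0.16,7.5],[-0.004,-0.001,-0.008]],
    [[0,0.16,9.8],[-0.004,-0.001,-0.008]],
    [[0,0.16,10.8],[-0.004,-0.001,-0.008]],
    [[0,0.16,11.3],[-0.004,-0.001,-0.008]],
    [[0,0.16,11.5],[-0.004,-0.001,-0.008]],
    [[0,0.16,11.5],[-0.004,-0.001,-0.008]]
  ]
}}

```text
time: 18.5
position: [0.4109, -0.3261, 0.1988]
eef_rot: [0.704, 0.71, -0.0, 0.001]
force: [-0.7, -0.4, -1.7]
opening: 0.263
grip_force: 59.1
```

Call:
{"op": "play_rows", "data": {
  "series": [
    [[0,0,0.15],[0,0,0]],
    [[0,0,0.3],[0,0,0]],
    [[0,0,0.4],[0,0,0]],
    [[0,0,0.5],[0,0,0]],
    [[0,0,0.5],[0,0,0]]
  ]
}}

```text
time: 19.12
position: [0.4106, -0.326, 0.1933]
eef_rot: [0.704, 0.71, -0.0, 0.001]
force: [-1.2, 0.3, 2.7]
opening: 0.269
grip_force: 59.5
```

Call:
{"op": "play_rows", "data": {
  "series": [
    [[0,0,0.05],[0,0,0]],
    [[0,0,0.05],[0,0,0]]
  ]
}}

```text
time: 19.38
position: [0.4106, -0.326, 0.1933]
eef_rot: [0.704, 0.71, -0.0, 0.001]
force: [-3.9, 2.5, 11.2]
opening: 0.263
grip_force: 60.6
```

Call:
{"op": "play_rows", "data": {
  "series": [
    [[0,0,0],[0,0,0]],
    [[0,0,0],[0,0,0]],
    [[0,0,0],[0,0,0]],
    [[0,0,-1],[0,0,0]],
    [[0,0,-4],[0,0,0]],
    [[0,0,-9],[0,0,0]],
    [[0,0,-15],[0,0,0]],
    [[0,0,-18],[0,0,0]],
    [[0,0,-18],[0,0,0]]
  ],
  "fingers": 0.5
}}

```text
time: 20.5
position: [0.411, -0.326, 0.3761]
eef_rot: [0.704, 0.71, 0.0, 0.003]
force: [0.1, 0.3, -0.8]
opening: 0.497
grip_force: 0.0
```

```bash
python3 - <<'E'
from h import *
from bench import env
s=env.read_state();print(s["position"].round(4),s["force"].round(1),s["time"])
p=env.camera_params("wrist");im,d=env.get_image("wrist");W=cloud(d,p["K"],p["R"],p["t"]);W[d==0]=9
hsv=cv2.cvtColor(im,cv2.COLOR_RGB2HSV)
for x in(.411,.5027):
    m=(abs(W[...,2]-.014)<.004)&(hsv[...,2]>150)&(hsv[...,1]<40)&(abs(W[...,0]-x)<.035)&(abs(W[...,1]+.326)<.09)
    m=cv2.morphologyEx(m.astype(np.uint8),cv2.MORPH_OPEN,np.ones((5,5)))>0
    print(m.sum(),rect(W[m][:,:2]),np.median(W[m][:,2]))
im2,_=env.get_image("scene")
cv2.imwrite("pics/end.png",np.hstack([cv2.resize(im[:320],(400,200)),cv2.resize(im2[130:330,100:500],(400,200))])[:,:,::-1])
E
```

```text
[ 0.411  -0.326   0.3761] [ 0.1  0.3 -0.8] 20.5
1862 (array([ 411.3, -327.8]), array([ 32.5, 110.9]), 0.9) 0.013696868258794105
1718 (array([ 502.9, -327.6]), array([ 32.7, 110. ]), 0.3) 0.013725374925283501
```

View pics/end.png

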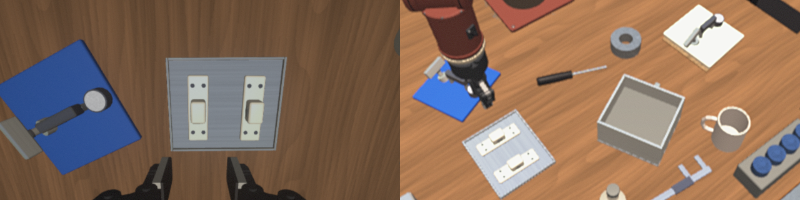

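The final picture shows both hinges lying flat and parallel in the tray, at (198,105) and (253,108). The lid is upright on the pad at (703,37), and everything else is in place. Handing in.

```bash
python3 -c "
from bench import env
print(env.finish_job())"
```

```text
the job is handed in; nothing more can be done
None
```

The job is handed in at about 20.6 s: the tap was opened fully before the lid was lifted, the lid is upright in the middle of the cork pad (within about 1 mm), and the hinge lies flat and parallel beside its partner in the tray; the judging result was not shown.

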